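# Keyed shaft gauge into a pulley hub

### The arm

A 6-joint arm with a two-finger parallel gripper is mounted at the origin on the work surface. World frame = base frame: x ahead of the robot, y to its left, z up, the work surface at z = 0. Lengths are in m, angles in rad, forces in N, time in s.
With the tool pointing down it reaches from about 0.35 to 0.8 m from the base axis. Payload 7.3 kg.
Tool frame: the origin (TCP) lies between the finger pads; the fingertips stand 25 mm ahead of it and the grasp point (between the pads) lies 6 mm ahead of it (r.tip_extent is the distance from the TCP to the fingertips, in m); z points along the fingers, y is the line along which they close (so a half turn about z gives the same grasp; the last joint's range is limited). The gripper opens to 85 mm and grips with 20 to 120 N. Pads are 22 mm wide; open, the fingers measure 114 mm over their backs; the gripper's body (76 mm by 85 mm) begins 54 mm behind the grasp point. The pads swing forward as they close: fully open they stand 13 mm farther back than shut.
Start: joints at [-1.405, 0.342, 1.524, -0, 1.275, -0.146], TCP at [0.161, -0.5, 0.256] pointing down, gripper open.
Joint ranges: [-2.53, 2.53], [-0.77, 2.02], [0.04, 2.7], [-1, 4.14], [0.28, 2.66], [-3.11, 3.11]. Speed limits (rad/s): [2.57, 2.57, 3.14, 3.14, 3.14, 3.14].

### API

Orientations are given as a unit quaternion [x, y, z, w].
In Python, from workcell import r, command_gripper, optics gives the robot as it stands. The module is installed in compiled form; this text tells all that it offers. Calls block until the motion is done:
- r.reach(position, orientation): joint-space move of the TCP to a pose.
- r.move_straight(position, orientation=None, speed=0.15, max_force=None): straight line of the TCP; orientation=None keeps the orientation; speed is the mean speed in m/s. With max_force (N) it stops when the force on the tool has changed by that much, and returns True; else False.
- r.movej(angles): joint-space move.
- command_gripper(opening, force=None): finger opening in m; force is the grip in N (None keeps the last); returns when the fingers have stopped.
- r.hold(seconds).
- r.solve_ik(position, orientation): joint angles nearest the present ones, or None.
- r.read_state(): the state.
- optics.get_image(name): name is "scene" or "top" or "wrist"; returns (picture, depth): 384x512x3 uint8, red, green, blue; 384x512 float32, m along the optical axis (not along the pixel's ray), 0 where there is no reading.
- optics.camera_model(name): a dict with "K" (3x3 intrinsics, pixels), "R" (3x3) and "t" (3): a world point X has camera coordinates R X + t; the wrist camera has in their place "tool_from_camera" (4x4, takes a point from camera to tool coordinates, whose origin is the TCP and whose axes are the flange's). Camera axes: x right, y down, z forward; pixel columns grow to the right and rows downward; lengths in m; the calibration is good to about 2 mm. A picture is of the moment at which its call begins: read the wrist's pose just before it. camera_model takes no time and is no camera call.
A pose or a line that the arm cannot do raises r.PlanningError and nothing moves.
- r.finish_job(): hands the job in; it is judged then, once.
The state is a dict: "time_s": time; "joint_positions": joint angles; "dq": joint speeds; "tau": joint torques, N m; "eef_pos": TCP position; "eef_rot": TCP orientation; "contact_force": force on the tool from outside, world axes, zero at the start; "torque": the same for the moment, N m; "grip_width": finger opening in m; "grip_force": force on a finger pad.
Only numpy, scipy, OpenCV 4.12 (cv2) and the standard library are available. Lean on these libraries where they do the work, as an engineer would, in place of code of your own. Each camera call takes 0.05 s, during which the arm holds its last target. There are 200 camera calls.

### The job

Take the keyed shaft gauge out of its stand and check the pulley in the fixture: enter the shaft in the bore, turn the gauge until its key slips into the keyway, then push on against the spring until the collar is fully home, flush on the hub face. Finish while still holding the gauge and pushing it down, because the spring lifts the gauge as soon as the push stops; leave the basket, caliper and bushing where they are.

Things in the scene. Friction and masses are not known exactly. Their poses are not given: they have to be found in the camera images.
- gauge: keyed shaft gauge, 0.24-0.37 kg, upright in the stand at the start. Origin: centre of the underside of its steel collar (44 mm diameter, 10 mm thick), z up along the handle. Shaft below: 20 mm diameter, 45 mm long, the last 5 mm tapered to 13 mm. The key is on the +x side; red stripes on the collar and on the handle's top point the same way
- gauge_handle (a point): middle of the gauge's black square handle, 37.5 mm above the collar's underside: 22 x 22 mm with flats along the gauge's x and y, reaching from 10 to 65 mm above the collar's underside
- gauge_key (a point): lower outer end of the brass key on the gauge's +x side, 13.5 mm from the axis, 31 mm below the collar's underside. The key is 6 mm wide and ends upwards 3 mm below the collar; below it the shaft is a plain pilot 14 mm long, which enters the bore at any angle
- stand: fixed grey block 90 x 90 x 55 mm with a 30 mm hole upwards through its centre, in which the shaft hangs, the collar resting on the block's top. Origin: centre of its underside
- fixture: fixed inspection fixture: dark square base plate 120 x 120 x 12 mm carrying an aluminium belt pulley on three posts. Origin: centre of the base's underside; at zero yaw its x axis points away from the robot, z up. A white scale plate with a green band, 52 mm high, stands at the base's +x edge
- pulley_top (a point): centre of the pulley's flange top, 76 mm above the table; pulley 82 mm diameter, hub 50 mm. Axes are the fixture's: the pulley's own turn is NOT reported and differs each time. The keyway lies within 0.6 rad to either side of the fixture's +x, seen from the bore centre; a red stripe on the flange marks it. A stiff brake (0.8 N m) keeps the pulley from turning
- bore (a point): centre of the bore's mouth on the hub face, 86 mm above the table (fixture's axes). Bore 22 mm diameter, 36 mm deep, open below; keyway 8.5 mm wide, to 15.5 mm from the axis, full length (the key enters within about 5 deg of it). Collar flush on this face = fully home; while the key rests on the face beside the keyway the collar is 31 mm above it
- plunger (a joint): brass spring plunger, 18 mm diameter, at the bottom of the bore, top 33 mm below the hub face when free. Value: m pressed down (0 free, 0.012 with gauge fully home, stop 0.016). Spring 700 N/m: 5.6 N free, 14 N with gauge home. Its red pointer moves down the scale plate, to the green band when home
- basket: bystander: loose blue parts basket, 100 x 150 x 60 mm, origin at the centre of its underside; leave alone
- caliper: bystander: loose digital caliper lying flat, about 190 mm long along its y, 14 mm high, origin under the middle of its beam; leave alone
- bushing: bystander: loose brass bushing, 32 mm outer diameter, 22 mm high, origin at the centre of its underside; leave alone

How it is judged:
On the way, in this order (a step that is already met when the one before it is completed fails the run):
1. the gauge is lifted clear of its stand (z of gauge in the frame of stand above 0.102 m), for 0.1 s.
2. the shaft's end has entered the pulley's bore (z of gauge in the frame of bore below 0.04 m and horizontal distance between gauge and bore below 0.004 m and angle between gauge's own z axis and vertical below 0.12 rad), for 0.1 s.
At the end, for the whole second after the job is handed in: Collar within 2 mm of the hub face, shaft in the bore (axis within 3 mm, upright within 0.06 rad), plunger pressed more than 9.5 mm, the fingers still bearing on the gauge with more than 3 N, everything still (z of gauge in the frame of bore between -0.003 and 0.002 m and horizontal distance between gauge and bore below 0.003 m and angle between gauge's own z axis and vertical below 0.06 rad and value of joint plunger above 0.0095 m and contact force between the fingers and gauge above 3 N and linear speed of gauge below 0.02 m/s); the arm keeps its last pose, push and grip.
It fails at once if a bystander is moved more than 20 mm (distance of any of basket, caliper, bushing from where it was at the start of the episode above 0.02 m).
It also fails if it takes over 61 s, if anything falls off the work surface, if the arm or the gripper's body presses on something with over 40 N, if the wrist force passes 120 N, or if a joint passes its speed limit or range.

## Working session

There is one attempt and no reset: what is moved stays moved. The work goes in short steps, each a Python script; the robot and the scene stay as the last script left them, time stands still between calls to the robot, and variables do not carry over. Pictures are saved under pics/ and viewed, at most 10 in all, crops included, and the job is handed in when it is done.

```bash
mkdir -p pics; python3 - <<'E'
from workcell import r, optics
import cv2, numpy as np
ims=[]
for n in ["top","scene"]:
    im,d=optics.get_image(n); np.savez(f"pics/{n}.npz",im=im,d=d)
    cv2.imwrite(f"pics/{n}.png",im[:,:,::-1])
    m=optics.camera_model(n); print(n,m["K"].tolist(),m["R"].round(4).tolist(),m["t"].round(4).tolist())
print(r.tip_extent, r.read_state()["eef_rot"]); print(optics.camera_model("wrist"))
E
```

```text
top [[422.2624223132124, 0.0, 250.32173958578156], [0.0, 422.2624223132124, 187.73936685208318], [0.0, 0.0, 1.0]] [[0.0191, -0.9993, -0.0332], [-0.989, -0.014, -0.1474], [0.1468, 0.0356, -0.9885]] [0.01, 0.618, 0.8526]
scene [[415.45597085710824, 0.0, 255.47168531715107], [0.0, 415.45597085710824, 192.22355795968687], [0.0, 0.0, 1.0]] [[0.1474, 0.9889, -0.0189], [0.7062, -0.1186, -0.698], [-0.6925, 0.0895, -0.7159]] [-0.0814, -0.3795, 1.3195]
0.025 [ 9.87870788e-01  1.55276717e-01 -1.60096504e-05 -6.67966199e-04]
{'K': array([[287.51332271,   0.        , 257.83429991],
       [  0.        , 287.51332271, 194.33974478],
       [  0.        ,   0.        ,   1.        ]]), 'tool_from_camera': array([[-6.96330227e-04, -9.51769680e-01, -3.06812633e-01,
         7.78072655e-02],
       [ 9.99999730e-01, -5.90577717e-04, -4.37518080e-04,
        -1.37039303e-03],
       [ 2.35219738e-04, -3.06812855e-01,  9.51769834e-01,
        -1.17377964e-01],
       [ 0.00000000e+00,  0.00000000e+00,  0.00000000e+00,
         1.00000000e+00]])}
```

View pics/top.png

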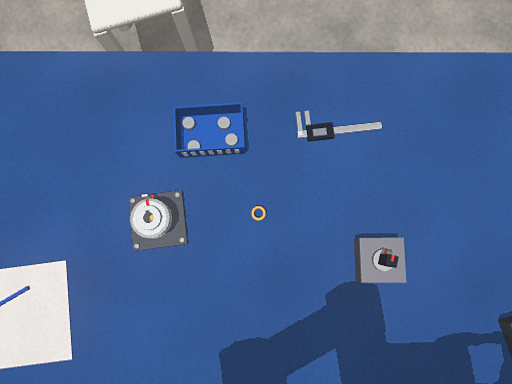

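View pics/scene.png

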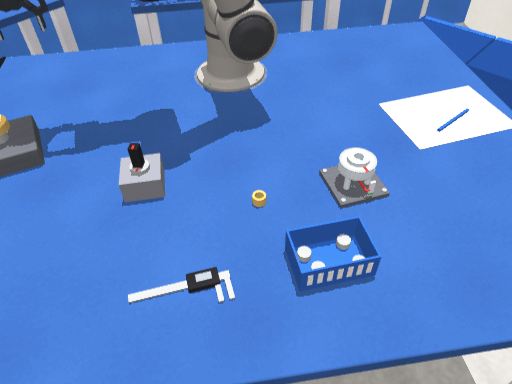

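The top view shows the fixture with pulley at about (152,217), the gauge in its stand at about (384,260), the bushing at (259,213), the basket at (211,130) and the caliper at (340,130). The scene view agrees. Next I cast rays for rough positions, then move to look closer with the wrist camera.

```bash
cat > h.py <<'E'
import numpy as np, cv2
from scipy.spatial.transform import Rotation as Ro
from workcell import r, command_gripper, optics
def cam(name, st=None):
    m=optics.camera_model(name)
    if name=="wrist":
        T=m["tool_from_camera"]; W=Ro.from_quat(st["eef_rot"]).as_matrix()
        return m["K"], W@T[:3,:3], W@T[:3,3]+st["eef_pos"]
    return m["K"], m["R"].T, -m["R"].T@m["t"]
def ray(c,uv,z):
    K,R,o=c; uv=np.atleast_2d(uv).astype(float)
    d=(np.c_[uv,np.ones(len(uv))]@np.linalg.inv(K).T)@R.T
    return o+d*((z-o[2])/d[:,2])[:,None]
def cloud(c,d):
    K,R,o=c; v,u=np.mgrid[:d.shape[0],:d.shape[1]]
    p=np.stack([(u-K[0,2])/K[0,0],(v-K[1,2])/K[1,1],np.ones_like(d)],-1)*d[...,None]
    return p@R.T+o
def down(yaw): # tool y (closing) axis at world angle: tool x = (cos yaw, sin yaw,0), z down
    c,s=np.cos(yaw),np.sin(yaw)
    return Ro.from_matrix(np.array([[c,s,0],[s,-c,0],[0,0,-1]])).as_quat()
def yawof(q):
    x=Ro.from_quat(q).as_matrix()[:,0]; return np.arctan2(x[1],x[0])
def look(tag):
    st=r.read_state(); im,d=optics.get_image("wrist")
    cv2.imwrite(f"pics/{tag}.png",im[:,:,::-1]); np.savez(f"pics/{tag}.npz",im=im,d=d,pos=st["eef_pos"],rot=st["eef_rot"])
    return st,im,d
E
python3 - <<'E'
from h import *
c=cam("top"); print("cam",c[2])
z=np.load("pics/top.npz"); P=cloud(c,z["d"])
def box(u0,v0,u1,v1,lo,hi):
    p=P[v0:v1,u0:u1].reshape(-1,3); p=p[(p[:,2]>lo)&(p[:,2]<hi)]; return len(p),p.min(0).round(3),p.max(0).round(3),np.median(p,0).round(4)
print("standtop",box(345,225,415,295,.048,.062))
print("handle top",box(345,225,415,295,.11,.13))
print("hub",box(120,180,195,255,.080,.092)); print("flange",box(120,180,195,255,.070,.08)); print("base",box(120,180,195,255,.008,.016))
print("bushing",box(245,200,275,228,.015,.03)); print("basket",box(170,95,250,165,.03,.09))
m=cv2.inRange(z["im"],(150,0,0),(255,70,70)); v,u=np.nonzero(m); print([(a,b,P[b,a].round(3).tolist()) for a,b in zip(u,v) if 120<a<195 and 180<b<255 or 345<a<415 and 225<b<295])
print(yawof(r.read_state()["eef_rot"]))
E
```

```text
cam [ 0.48586896 -0.01173825  0.93419447]
standtop (1603, array([ 0.427, -0.298,  0.048]), array([ 0.519, -0.205,  0.062]), array([ 0.4712, -0.2457,  0.0542]))
handle top (148, array([ 0.462, -0.264,  0.111]), array([ 0.484, -0.239,  0.122]), array([ 0.4731, -0.2501,  0.1191]))
hub (382, array([0.525, 0.201, 0.08 ]), array([0.574, 0.251, 0.09 ]), array([0.548 , 0.2244, 0.0851]))
flange (771, array([0.509, 0.184, 0.07 ]), array([0.589, 0.266, 0.08 ]), array([0.5481, 0.2224, 0.0753]))
base (1530, array([0.482, 0.157, 0.008]), array([0.616, 0.291, 0.016]), array([0.5335, 0.1983, 0.0113]))
bushing (106, array([ 0.553, -0.012,  0.016]), array([0.582, 0.019, 0.025]), array([0.5675, 0.0035, 0.0211]))
basket (1047, array([0.693, 0.035, 0.03 ]), array([0.803, 0.19 , 0.064]), array([0.7517, 0.1203, 0.0539]))
[(np.int64(150), np.int64(195), [0.6, 0.237, 0.037]), (np.int64(151), np.int64(195), [0.601, 0.237, 0.031]), (np.int64(153), np.int64(195), [0.601, 0.232, 0.032]), (np.int64(153), np.int64(196), [0.598, 0.231, 0.035]), (np.int64(152), np.int64(197), [0.596, 0.233, 0.034]), (np.int64(153), 
[... 683 characters left out ...]
.254, 0.066]), (np.int64(386), np.int64(250), [0.492, -0.257, 0.064]), (np.int64(385), np.int64(251), [0.49, -0.254, 0.067]), (np.int64(386), np.int64(251), [0.49, -0.257, 0.065]), (np.int64(385), np.int64(252), [0.488, -0.255, 0.064]), (np.int64(392), np.int64(256), [0.481, -0.251, 0.122]), (np.int64(393), np.int64(256), [0.481, -0.253, 0.122]), (np.int64(394), np.int64(256), [0.481, -0.256, 0.118]), (np.int64(393), np.int64(257), [0.479, -0.254, 0.12]), (np.int64(391), np.int64(258), [0.477, -0.25, 0.121]), (np.int64(391), np.int64(259), [0.475, -0.25, 0.121]), (np.int64(391), np.int64(260), [0.473, -0.249, 0.121]), (np.int64(393), np.int64(260), [0.473, -0.253, 0.121])]
0.3118150779542732
```

```bash
python3 - <<'E'
from h import *
for tag,x,y in [("wf",0.549,0.2255),("wg",0.473,-0.251)]:
    p=[x+.015,y,0.28 if tag=="wg" else .25]
    r.reach(p,down(0)); st,im,d=look(tag); print(tag,st["time_s"],st["joint_positions"],st["eef_pos"],st["contact_force"])
a=cv2.imread("pics/wf.png");b=cv2.imread("pics/wg.png")
cv2.imwrite("pics/both.png",np.hstack([cv2.resize(i[60:360,110:410],(400,400)) for i in(a,b)]))
E
```

```text
wf 3.0167 [ 2.52888156e-01  4.99471615e-01  1.29280570e+00 -1.90662876e-04
  1.34933407e+00  1.82483786e+00] [0.56429075 0.22467878 0.25000781] [0.37855142 0.62901929 0.33457477]
wg 4.825 [-6.13213030e-01  3.68925098e-01  1.41724332e+00  3.39953025e-04
  1.35549403e+00  9.56364048e-01] [ 0.48842946 -0.2501756   0.27999023] [-0.36765252  0.10928605  0.30643056]
```

View pics/both.png

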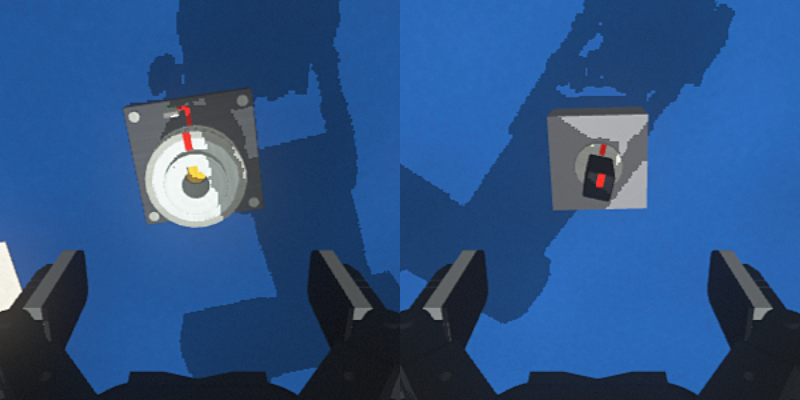

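The wrist views show the pulley hub and bore (left crop, about (195,180)), with the red flange stripe pointing up at about (187,140). The gauge handle is in the right crop at about (600,178), with its red stripes pointing up and slightly right. I fit both from these views.

```bash
cat > fit.py <<'E'
from h import *
def load(tag):
    z=np.load(f"pics/{tag}.npz"); c=cam("wrist",dict(eef_pos=z["pos"],eef_rot=z["rot"])); return z["im"],c,cloud(c,z["d"])
def disk(c,P,near,lo,hi,z,rad=.07):
    m=((P[...,2]>lo)&(P[...,2]<hi)&(np.hypot(P[...,0]-near[0],P[...,1]-near[1])<rad)).astype(np.uint8)
    k=max(cv2.findContours(m,cv2.RETR_EXTERNAL,cv2.CHAIN_APPROX_NONE)[0],key=cv2.contourArea)[:,0]
    q=ray(c,k,z)[:,:2]
    mm=((q-near)*1000).astype(np.float32); (a,b),R=cv2.minEnclosingCircle(mm)
    A=np.c_[2*mm,np.ones(len(mm))]; s=np.linalg.lstsq(A,(mm**2).sum(1),rcond=None)[0]
    return near+s[:2]/1000, np.sqrt(s[2]+s[0]**2+s[1]**2), near+np.array([a,b])/1000,R,cv2.minAreaRect(mm),near
def red(im,P,near,lo,hi,z,c,rad=.06):
    m=(im[...,0]>120)&(im[...,1]<70)&(im[...,2]<70)&(P[...,2]>lo)&(P[...,2]<hi)&(np.hypot(P[...,0]-near[0],P[...,1]-near[1])<rad)
    v,u=np.nonzero(m); return ray(c,np.c_[u,v],z)[:,:2]
E
python3 - <<'E'
from fit import *
im,c,P=load("wf"); n=np.array([.549,.2255])
h=disk(c,P,n,.082,.09,.086); f=disk(c,P,n,.071,.09,.076); print("hub",h[:4]); print("flange",f[:4])
b=disk(c,P,n,.006,.018,.012,.1); print("base rect",b[4])
q=red(im,P,n,.071,.081,.076,c); w=q.mean(0)-h[0]; print("stripe",len(q),q.mean(0),np.arctan2(w[1],w[0]), cv2.fitLine((q*1e3).astype(np.float32),2,0,.01,.01).ravel())
im,c,P=load("wg"); n=np.array([.473,-.251])
t=disk(c,P,n,.115,.125,.12,.03); print("handle",t[4],n+np.array(t[4][0])/1e3)
s=disk(c,P,n,.052,.058,.055); print("stand",s[4],n+np.array(s[4][0])/1e3)
for lo,hi,z in [(.115,.125,.12),(.06,.07,.065)]:
    q=red(im,P,n,lo,hi,z,c); w=q.mean(0)-(n+np.array(t[4][0])/1e3); print(z,len(q),q.mean(0),np.arctan2(w[1],w[0]))
E
```

```text
hub (array([0.54702661, 0.22765917]), np.float64(24.394851626453278), array([0.5470135 , 0.22784636]), 25.136211395263672)
flange (array([0.54673055, 0.22763057]), np.float64(40.173607636324355), array([0.5467142 , 0.22761574]), 40.779579162597656)
base rect ((-1.9111404418945312, 2.2608413696289062), (119.69670867919922, 119.26644134521484), 8.42028522491455)
stripe 57 [0.5789604 0.2335115] 0.18125331284404875 [9.8791963e-01 1.5496701e-01 5.7896039e+02 2.3351151e+02]
handle ((-1.383061408996582, 1.4844579696655273), (21.700790405273438, 22.62963104248047), 77.43482208251953) [ 0.47161694 -0.24951554]
stand ((-2.3005409240722656, 1.6088943481445312), (90.46990203857422, 89.9458236694336), 1.3890349864959717) [ 0.47069946 -0.24939111]
0.12 63 [ 0.47572982 -0.25115544] -0.37940487493587627
0.065 28 [ 0.48656881 -0.25348249] -0.25933964339299564
```

```bash
python3 - <<'E'
from fit import *
n=np.array([.4716,-.2495]); res=[]
for i,y in enumerate([np.pi/2,-np.pi/2]):
    d=np.array([np.cos(y),np.sin(y)])*.015
    r.reach([n[0]+d[0],n[1]+d[1],.28],down(y)); look(f"wc{i}")
    im,c,P=load(f"wc{i}")
    t=disk(c,P,n,.115,.125,.12,.03)[4]; s=disk(c,P,n,.052,.058,.055)[4]
    print(y,n+np.array(t[0])/1e3,t[1:],n+np.array(s[0])/1e3,s[1:])
    for lo,hi,z in [(.115,.125,.12),(.06,.07,.065)]:
        q=red(im,P,n,lo,hi,z,c)
        if len(q): w=q.mean(0)-(n+np.array(t[0])/1e3); print(z,len(q),np.arctan2(w[1],w[0]))
print(r.read_state()["time_s"])
E
```

```text
1.5707963267948966 [ 0.4702273  -0.24880647] ((22.816146850585938, 21.720129013061523), 77.39307403564453) [ 0.47010868 -0.24976731] ((89.93811798095703, 90.44918060302734), 1.4315474033355713)
0.12 50 -0.4299768991387901
0.065 23 -0.2735172843007478
-1.5707963267948966 [ 0.47097187 -0.25092447] ((22.670635223388672, 21.716888427734375), 77.22359466552734) [ 0.47106532 -0.24996478] ((89.8839340209961, 90.42460632324219), 1.4087146520614624)
0.12 59 -0.0037741355478200906
0.065 30 -0.16297119047396816
8.9833
```

```bash
python3 - <<'E'
from h import *
q=down(-.221); g=[.4706,-.2499]
r.reach([*g,.19],q)
print(r.move_straight([*g,.100],q,speed=.1,max_force=15))
command_gripper(0.0,100); s=r.read_state(); print(s["grip_width"],s["grip_force"],s["contact_force"],s["eef_pos"])
print(r.move_straight([*g,.21],q,speed=.12)); s=r.read_state(); print(s["time_s"],s["grip_width"],s["contact_force"],s["torque"])
look("held")
E
```

```text
False
0.02093856527797972 97.67655372619629 [-0.7288297  -0.25055545  4.04369664] [ 0.47071646 -0.24998386  0.10031402]
False
12.9167 0.020851057049235372 [-0.39825998  0.5424909  -2.81156468] [ 0.05723326  0.03216124 -0.00215993]
```

View pics/held.png

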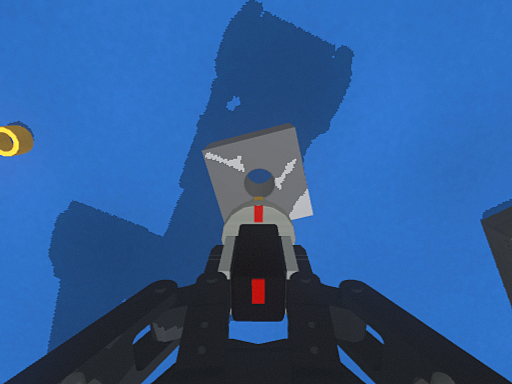

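The gauge is held squarely. The handle is at (260,270), with its stripe pointing straight along the tool x axis, and the empty stand hole is at (259,183). Carry it to the bore next.

```bash
python3 - <<'E'
from h import *
q=down(.178); b=[.5464,.2273]
r.reach([*b,.22],q); r.hold(.3)
f0=r.read_state(); print("free",f0["contact_force"],f0["torque"],f0["eef_pos"])
r.move_straight([*b,.182],q,speed=.1)
print(r.move_straight([*b,.167],q,speed=.02,max_force=8)); r.hold(.3)
s=r.read_state(); print(s["time_s"],s["eef_pos"],s["contact_force"]-f0["contact_force"],s["torque"]-f0["torque"])
look("ins")
im,d=optics.get_image("scene"); cv2.imwrite("pics/ins_s.png",cv2.resize(im[110:230,290:430,::-1],None,fx=3,fy=3))
a=cv2.imread("pics/ins.png"); e=cv2.imread("pics/ins_s.png"); cv2.imwrite("pics/ins2.png",np.hstack([cv2.resize(a,(480,360))[:, 80:400],cv2.resize(e,(420,360))]))
E
```

```text
free [ 0.06587041 -0.46598753 -3.19441275] [ 0.0092638  -0.01679056 -0.00537071] [0.54661539 0.22669277 0.22002693]
False
16.7583 [0.54640617 0.22724621 0.16707872] [0.54885874 0.11757199 0.37442827] [-0.25825804  0.03316736  0.01364233]
```

View pics/ins2.png

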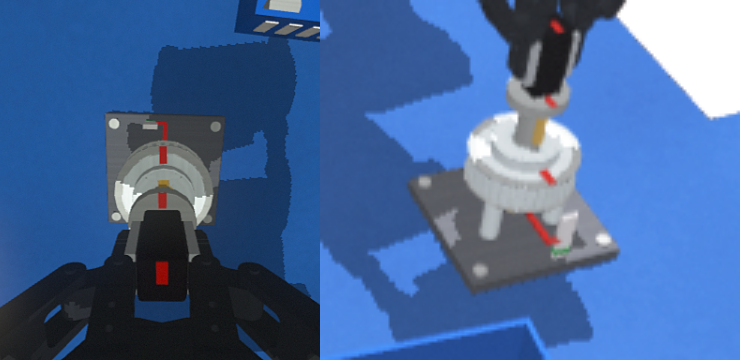

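The shaft is in the bore, and the key is lined up with the flange stripe (column 163 in the left view). Next I lower the key into the keyway.

```bash
python3 - <<'E'
from h import *
q=down(.178); b=[.5464,.2273]
def rep(k): 
    s=r.read_state(); print(k,round(s["time_s"],2),s["eef_pos"].round(4),s["contact_force"].round(2),s["torque"].round(2),s["grip_width"])
hit=r.move_straight([*b,.148],q,speed=.02,max_force=12); rep(hit)
if not hit:
    hit=r.move_straight([*b,.133],q,speed=.02,max_force=30); r.hold(.3); rep(hit)
E
```

```text
False 17.96 [0.5463 0.2272 0.1478] [ 0.56 -2.48 -3.98] [-0.5  -0.06  0.02] 0.02074796939919056
False 19.16 [0.5467 0.2272 0.1344] [-2.91 -5.54  8.62] [-0.88  0.57 -0.06] 0.020959123011025343
```

The key dropped in and the spring force is as expected. I relieve the side force slightly and press home.

```bash
python3 - <<'E'
from h import *
q=down(.178); b=[.5462,.2268]
def rep(k): 
    s=r.read_state(); print(k,round(s["time_s"],2),s["eef_pos"].round(4),s["contact_force"].round(2),s["torque"].round(2),s["grip_width"])
command_gripper(0,120)
for z in (.131,.130,.129,.128,.127):
    hit=r.move_straight([*b,z],q,speed=.01); r.hold(.3); rep(z)
    if r.read_state()["contact_force"][2]>28: break
look("home"); im,d=optics.get_image("scene"); cv2.imwrite("pics/home_s.png",cv2.resize(im[110:230,290:430,::-1],None,fx=4,fy=4))
E
```

```text
0.131 20.03 [0.5467 0.2271 0.1326] [-2.67 -3.48  9.23] [-0.63  0.55 -0.03] 0.02059813512845195
0.13 20.58 [0.5467 0.2271 0.1318] [-2.28 -2.73 10.89] [-0.56  0.66 -0.01] 0.020937130007753737
0.129 21.13 [0.5467 0.2271 0.1313] [-4.46 -3.88 14.61] [-0.74  0.84  0.02] 0.020552618913865114
0.128 21.68 [0.5468 0.2271 0.1313] [-6.44 -4.39 21.37] [-0.81  1.35 -0.06] 0.020533026623830778
0.127 22.23 [0.5468 0.2271 0.1313] [-8.75 -4.64 27.54] [-0.93  1.77  0.03] 0.02096807052691497
```

View pics/home_s.png

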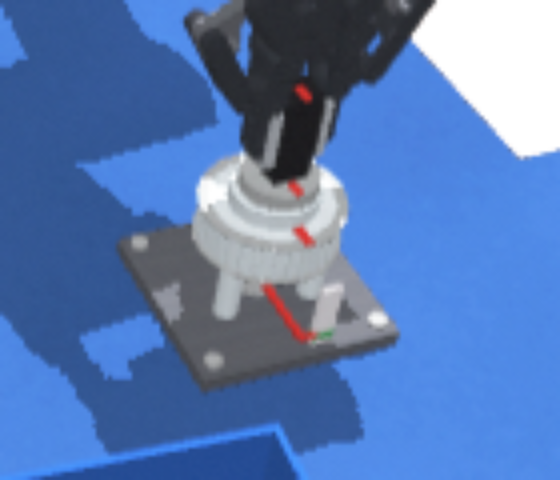

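The collar sits on the hub, the pointer is at the green band (about (320,335)), and there is a hard stop at TCP z 0.1313, where 0.131 was expected. Handing in while pushing.

```bash
python3 - <<'E'
from h import *
r.hold(.5); s=r.read_state(); print(s["eef_pos"],s["contact_force"],s["grip_force"]); print(r.finish_job())
E
```

```text
[0.5467957  0.22711953 0.13127925] [-8.23160091 -6.64808156 27.13716778] 119.8303484916687
the job is handed in; nothing more can be done
None
```

The job is handed in with the gauge still gripped and pushed down: the key is in the keyway, the collar stopped hard at the hub-face height with the plunger pointer at the green band, and the bystanders were not touched; the judge's verdict was not shown.

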